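Trim the grinder's dose meter to the green mark with the tuning tool

ROBOT

A 6-joint arm with a two-finger parallel gripper is mounted at the origin on the work surface. World frame = base frame: x ahead of the robot, y to its left, z up, the work surface at z = 0. Lengths are in m, angles in degrees, forces in N, time in s.
With the tool pointing down it reaches from about 0.375 to 0.9 m from the base axis. Payload 3.1 kg.
Tool frame: the origin (TCP) lies midway between the tips of the shut fingers; the grasp point (between the pads) lies 19 mm behind it; z points along the fingers, y is the line along which they close (so a half turn about z gives the same grasp; the last joint's range is limited). The gripper opens to 87 mm and grips with 3 to 60 N. Pads are 19 mm wide; open, the fingers measure 117 mm over their backs; the gripper's body (75 mm by 190 mm) begins 51 mm behind the grasp point.
Start: joints at [58.585, 30.224, 82.088, -0, 67.689, -10.227], TCP at [0.226, 0.583, 0.223] pointing down, gripper open.
Joint ranges: [-176.69, 176.69], [-43.24, 126.21], [12.49, 139.97], [-82, 262], [0, 151.66], [-163.58, 163.58]. Speed limits (degrees/s): [159.86, 159.86, 180, 180, 180, 180].

INTERFACE

Orientations are given as a 3x3 rotation matrix whose columns are the frame's x, y, z axes.
In Python, from rig import read_state, capture, camera_info, hand_in gives the robot as it stands.
- The arm moves only by the tool drive_tool, never from a script. Its argument "motion" is a list of rows, each a list of 2 entries, a list of its own where there are three numbers: the shift along the tool's x, y, z in mm, then the turn, a rotation vector about the tool's x, y, z in rad. A call has 1 to 5 rows; each row shifts and turns the commanded pose from where the row before left it, along the tool's axes as they then stand; what a row does not reach is not made up. A row lasts 1/10 s, in which the tool goes at most 50 mm and 8.59 degrees, less where a joint would pass 70% of its speed; a pose out of reach is approached as far as the arm can. A call is refused whole if a number of a shift passes 50 or a number of a turn 0.15, either way. A call with a gripper value outside its range is refused whole. "gripper" is the opening, from 0 (shut) to 1 (fully open), set as the call begins (left out, the last holds). The fingers move at their own pace and stop on an object; the grip force is fixed at half the most. Time passes only in rows, so rows that do not move let the fingers close. It gives the time, the measured TCP pose, the force, the opening and the grip force at its end, in the units of the state.
- read_state(): the state, without advancing time (a new reading comes with each control period).
- capture(name): name is "scene" or "side" or "wrist"; returns the picture (480x640x3 uint8, red, green, blue); there is no depth.
- camera_info(name): a dict with "fovy" (degrees; the focal length in pixels is half the picture's height over the tangent of half this angle, whatever the lens; pixels are square), "cx", "cy" (the principal point, pixels), "xyz" and "orientation" of the camera in the world; the wrist camera has in their place "T_tool_cam" (4x4, takes a point from camera to tool coordinates, whose origin is the TCP and whose axes are the flange's). Camera axes: x right, y down, z forward; pixel columns grow to the right and rows downward; lengths in m; the calibration is good to about 2 mm. A picture is of the moment at which its call begins: read the wrist's pose just before it. camera_info takes no time and is no camera call.
- hand_in(): hands the job in; it is judged then, once.
The state is a dict: "time_s": time; "joint_positions": joint angles; "qvel": joint speeds; "tau": joint torques, N m; "position": TCP position; "tcp_rot": TCP orientation; "force": force on the tool from outside, world axes, zero at the start; "moment": the same for the moment, N m; "opening": opening from 0.0 (shut) to 1.0 (fully open); "grasp_force": force on a finger pad.
Only numpy, scipy, OpenCV 4.12 (cv2) and the standard library are available. Lean on these libraries where they do the work, as an engineer would, in place of code of your own. Each camera call takes 0.05 s, during which the arm holds its last target. There are 200 camera calls.

TASK

Take the blue plastic tuning tool from its stand, seat its blade in the slotted trimmer screw down the round well of the grey dose box, pressing only gently because the trimmer is delicate, and turn the screw clockwise until the red needle around the well stands over the green mark. Then put the tool back, upright and fully down, in the stand socket it came from and let go; leave the orange pick and the metal dosing ring where they are.

Things in the scene. Friction and masses are not known exactly. Their poses are not given: they have to be found in the camera images.
- tuner: Blue plastic tuning tool, 60 g, upright, blade down, in a stand socket. Origin: middle of the blade's lower edge, z up. Blade 14 mm wide (its x), 3 thick (its y), 7 long; round white shaft, diameter 14, z = 7 to 42 mm; collar, diameter 34, z = 42 to 47, rests on the stand; square handle 18 x 18 mm, flats facing its x and y, z = 47 to 107, grip at about z = 80.
- pick: Orange-handled steel pick of the same outline and length (107 mm) as the tuning tool (origin at its lower end), standing in the other socket of the stand. Must stay there.
- stand: Fixed dark wooden block, 70 (x) x 160 (y) x 50 (z) mm, origin at the centre of its underside. Two round upright sockets 21 mm across, right through, mouths chamfered 4 mm, at y = +42 and -42 mm. A tool fully down rests with its collar on the block's top, its origin 8 mm above the counter.
- module: Fixed grey dose box, 130 (x) x 200 (y) x 60 (z) mm, origin at the centre of its underside, z up. The trimmer well is at x = 0, y = -40 mm, in the middle of a white dial; red needle and green mark lie on the dial around the well, 5 mm below the box's top, under a clear window flush with the top.
- well_mouth (a point): Centre of the mouth of the trimmer well, on the top face of the dose box (axes as the box). The well is upright and round, 17 mm across, mouth chamfered 3 mm. The top of the slotted screw head, as wide as the well, lies 5 to 19 mm below the mouth: it differs each time and is not measured.
- needle (a joint): Angle of the red needle in rad, 0 where it points along the box's -x, growing clockwise seen from above, starts between -0.15 and 0.15, stops at -1.5 and 1.5. Turns with the screw. The screw needs 0.03 N m to turn and stays where left. Its head is sprung: yields downward from 2 N on, about 0.5 mm per further newton, 3 mm at most, then stops hard; over 18 N from the tool damages it.
- needle_tip (a point): Point of the red needle, 40 mm from the well's axis; the needle points from the axis along this frame's -x. Under the window, out of reach.
- mark: Green mark on the dial, fixed, under the window. Origin on the well's axis; the middle of the mark lies along its -x, z up. A patch about 0.24 rad wide, 28 to 44 mm from the axis, lying 0.45 to 1.15 rad clockwise of the needle's start.
- dose_ring: Loose aluminium ring, outer diameter 62, 18 mm tall, lying between the stand and the box, beyond them from the robot. Must stay where it is.
- slot_zone (a point): Point on the well's axis 10 mm below its mouth (axes as the box), for the slot across the screw head: 5.5 mm wide, 4.5 deep, full width, same after a half turn. Its direction is not measured: seen from above it is turned from the line of the red needle by 0 to 0.7 rad anticlockwise. Find it by feel or sight; a lightly pressed blade slides over the head until it drops in.
There are look-alikes about, which are no part of the job. What is meant by the tuner is not pink, and is the larger of those in its own colour.

How it is judged (in metres and radians):
On the way, in this order (a step that is already met when the one before it is completed fails the run):
1. the tuning tool has been taken out of its socket (distance of tuner from where it was at the start of the episode above 0.055 m and height (world z) of tuner above 0.05 m), for 0.1 s.
2. with the tool's blade down in the trimmer well, the needle has been brought over the green mark (angle between the x axis of needle_tip and the x axis of mark, either way round below 0.12 rad and horizontal distance between tuner and well_mouth below 0.005 m and z of tuner in the frame of well_mouth below -0.004 m), for 0.2 s.
At the end, for the whole second after the job is handed in: The needle stands within 0.12 rad of the middle of the green mark, and the tuning tool stands released and at rest in the socket it came from: within 10 mm of its start, origin less than 11 mm above the counter, tilted less than 0.1 rad (angle between the x axis of needle_tip and the x axis of mark, either way round below 0.12 rad and distance of tuner from where it was at the start of the episode below 0.01 m and height (world z) of tuner below 0.011 m and angle between tuner's own z axis and vertical below 0.1 rad and linear speed of tuner below 0.02 m/s); the robot touches nothing.
It fails at once if the tool loads the trimmer with more than 18 N (contact force between tuner and needle above 18 N).
It fails at once if the orange pick is disturbed (more than 15 mm) (distance of pick from where it was at the start of the episode above 0.015 m).
It fails at once if the dosing ring is pushed away (more than 20 mm) (distance of dose_ring from where it was at the start of the episode above 0.02 m).
It also fails if it takes over 64 s, if anything falls off the work surface, if the arm or the gripper's body presses on something with over 40 N, if the wrist force passes 120 N, or if a joint passes its speed limit or range.

## Working session

There is one attempt and no reset: what is moved stays moved. The work goes in short steps, Python scripts to look and compute and a tool call to move; the robot and the scene stay as the last step left them, time stands still between calls to the robot, and variables do not carry over. Pictures are saved under pics/ and viewed, at most 10 in all, crops included, and the job is handed in when it is done.

Besides the shell and the picture viewer there is one more tool, called by a JSON object that holds its "api" and its "payload", one argument or row to a line. drive_tool: Moves the arm, as the interface text tells. Its arguments: {"type":"object","properties":{"motion":{"type":"array","items":{"type":"array"}},"gripper":{"type":"number"}},"required":["motion"]}

```bash
mkdir -p pics; ls
python3 - <<'E'
from rig import *
import cv2,numpy as np
s=read_state();print(s)
a=capture("scene");b=capture("side")
for n in("scene","side","wrist"):print(n,camera_info(n))
cv2.imwrite("pics/scene0.png",a[:,:,::-1]);cv2.imwrite("pics/side0.png",b[:,:,::-1])
E
```

```text
pics
{'time_s': 0.0, 'joint_positions': array([ 5.85838123e+01,  3.02800908e+01,  8.21572646e+01, -1.09693341e-03,
        6.76911188e+01, -1.02267710e+01]), 'qvel': array([-0.01024908,  0.01864782, -0.0598056 ,  0.00625553, -0.07637415,
        0.03843342]), 'tau': array([ 1.12576294e-03, -4.40028512e+01, -1.76597035e+01,  6.32883282e-02,
        5.80742606e-02, -1.77562965e-04]), 'position': array([0.22548078, 0.5821012 , 0.22155473]), 'tcp_rot': array([[-9.32392997e-01,  3.61444282e-01, -1.15368330e-03],
       [ 3.61445923e-01,  9.32391092e-01, -1.92281645e-03],
       [ 3.80693018e-04, -2.20981472e-03, -9.99997486e-01]]), 'force': array([0.33139295, 0.55154791, 0.01508599]), 'moment': array([ 0.02165781,  0.04611783, -0.00071285]), 'grasp_force': 0.0, 'opening': 1.0019760184569033}
scene {'fovy': 49.78297042249589, 'cx': 324.47977748625925, 'cy': 233.50548151121913, 'xyz': array([ 1.21407454, -0.04025775,  0.65079102]), 'orientation': array([[-0.0599218 ,  0.63893443, -0.76692384],
       [ 0.99819682,  0.04107559, -0.04377115],
       [ 0.00353496, -0.76816378, -0.64024363]])}
side {'fovy': 55.89542642654802, 'cx': 321.93365408980645, 'cy': 233.15370769458903, 'xyz': array([ 0.00597036, -0.56047733,  0.539797  ]), 'orientation': array([[ 0.68898521, -0.40244945,  0.60277178],
       [-0.72471808, -0.39300472,  0.5659779 ],
       [ 0.00911466, -0.82679001, -0.56243684]])}
wrist {'fovy': 61.372560872911954, 'cx': 320.24686028663604, 'cy': 239.33606677525924, 'T_tool_cam': array([[ 5.57776682e-04, -9.60797377e-01, -2.77250951e-01,
         7.49977459e-02],
       [ 9.99999741e-01,  4.09805261e-04,  5.91654300e-04,
        -1.19014949e-03],
       [-4.54841001e-04, -2.77251209e-01,  9.60797356e-01,
        -1.62751957e-01],
       [ 0.00000000e+00,  0.00000000e+00,  0.00000000e+00,
         1.00000000e+00]])}
```

View pics/scene0.png

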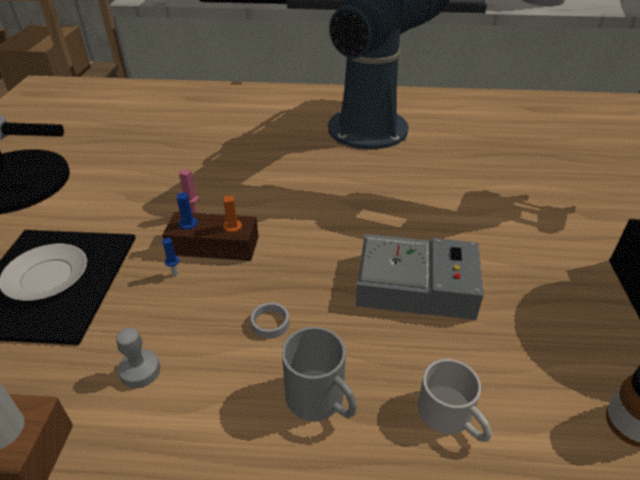

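View pics/side0.png

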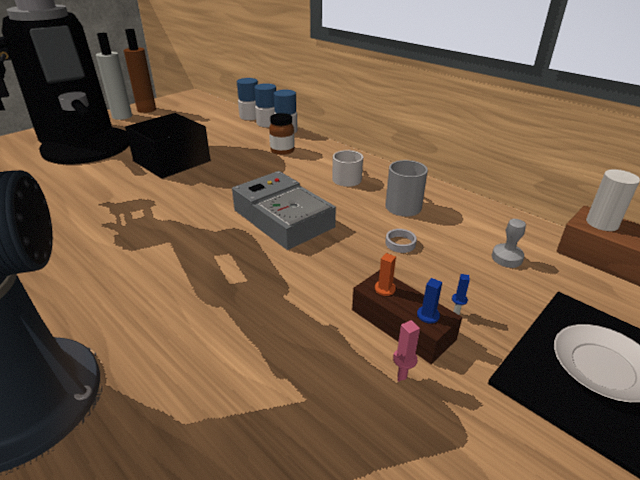

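Candidates for the tuner: the large blue tool in the stand (scene (186,210), side (430,300)), a smaller blue one beyond the stand (scene (171,252), side (461,290)), and a pink one (scene (189,187), side (407,350)). By description it is the large blue one in the stand. The pick is orange at scene (231,213). The dial is at scene (397,261), with the needle at (397,250) and the green mark at (410,251).

```bash
cat > h.py <<'E'
import numpy as np,cv2
from rig import *
def cam(n,s=None):
    c=camera_info(n);f=240/np.tan(np.radians(c["fovy"]/2))
    K=np.array([[f,0,c["cx"]],[0,f,c["cy"]],[0,0,1]])
    if n=="wrist":
        T=c["T_tool_cam"];R=s["tcp_rot"]@T[:3,:3];p=s["position"]+s["tcp_rot"]@T[:3,3]
    else: R,p=np.array(c["orientation"]),np.array(c["xyz"])
    return K,R,p
def ray(c,uv):
    K,R,p=c;d=R@np.linalg.solve(K,[uv[0],uv[1],1]);return p,d/np.linalg.norm(d)
def tri(obs):
    A=np.zeros((3,3));b=np.zeros(3);L=[]
    for c,uv in obs:
        p,d=ray(c,uv);M=np.eye(3)-np.outer(d,d);A+=M;b+=M@p;L.append((p,M))
    x=np.linalg.solve(A,b);return x,[np.linalg.norm(M@(x-p))*1e3 for p,M in L]
def plane(c,uv,z):
    p,d=ray(c,uv);return p+d*(z-p[2])/d[2]
def proj(c,X):
    K,R,p=c;q=K@(R.T@(np.asarray(X)-p));return q[:2]/q[2]
E
python3 - <<'E'
from h import *
np.set_printoptions(precision=4,suppress=True)
a,b=cam("scene"),cam("side")
for n,u,v in [("blue top",(184,196),(432,283)),("orange top",(230,199),(389,257)),("well",(396,261),(293,206)),
 ("c1",(365,238),(287,245-13)),("c2",(477,242),(233,190)),("c3",(480,291),(288,174)),("c4",(359,284),(335,214)),("ring",(269,321),(401,241))]:
    print(n,*tri([(a,u),(b,v)]))
A=cv2.imread("pics/scene0.png");B=cv2.imread("pics/side0.png")
x=cv2.resize(A[170:290,140:300],None,fx=5,fy=5,interpolation=2)[:, :800]
y=cv2.resize(A[225:325,350:490],None,fx=4,fy=4,interpolation=2)
cv2.imwrite("pics/crop1.png",cv2.resize(A[170:290,140:260],(600,600),interpolation=2))
E
```

```text
blue top [ 0.4819 -0.3329  0.1127] [np.float64(0.543617942105284), np.float64(0.5436179421053539)]
orange top [ 0.4876 -0.2501  0.1136] [np.float64(1.677844717885238), np.float64(1.6778447178854152)]
well [0.5608 0.0448 0.0511] [np.float64(0.07990892354238353), np.float64(0.07990892354243624)]
c1 [ 0.494  -0.0079  0.0426] [np.float64(0.4075284293483891), np.float64(0.4075284293484248)]
c2 [0.5107 0.1867 0.0562] [np.float64(2.3780962503794423), np.float64(2.378096250379429)]
c3 [0.6443 0.1616 0.0623] [np.float64(10.70792287155886), np.float64(10.70792287155882)]
c4 [ 0.6129 -0.0216  0.0401] [np.float64(5.099796830379416), np.float64(5.09979683037935)]
ring [ 0.6691 -0.1603  0.0073] [np.float64(0.19584134397598896), np.float64(0.19584134397612873)]
```

View pics/crop1.png

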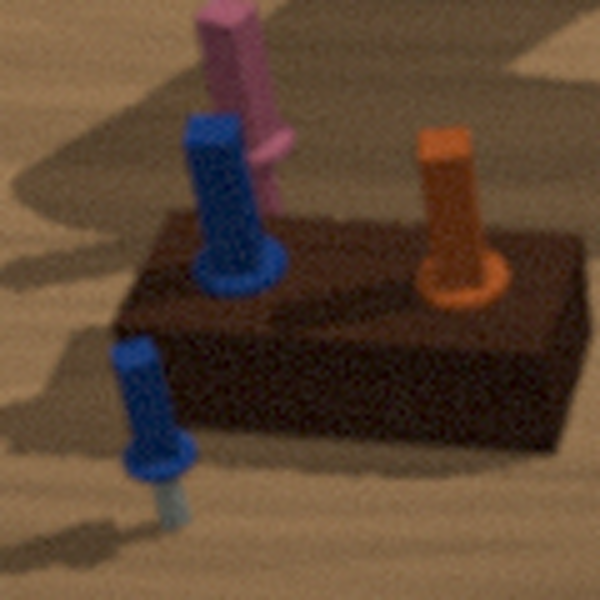

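The crop shows the large blue tool at (230,200) in the stand's left socket, orange in the right, and the small blue and the pink one standing outside the stand. Next I move over the dose box.

{"api": "drive_tool", "payload": {
  "motion": [
    [[-39,-29,-2],[0,0,0]],
    [[-39,-29,-2],[0,0,0]],
    [[-39,-29,-2],[0,0,0]],
    [[-39,-29,-2],[0,0,0]],
    [[-39,-29,-2],[0,0,0]]
  ]
}}

```text
time_s: 0.6
position: [0.3557, 0.3753, 0.2323]
tcp_rot: [[-0.933, 0.361, -0.0], [0.361, 0.933, -0.0], [0.0, -0.001, -1.0]]
force: [0.7, 0.3, 0.3]
opening: 0.995
grasp_force: 0.0
```

{"api": "drive_tool", "payload": {
  "motion": [
    [[-39,-29,-2],[0,0,0]],
    [[-39,-29,-2],[0,0,0]],
    [[-39,-29,-2],[0,0,0]],
    [[-39,-29,-2],[0,0,0]],
    [[-39,-29,-2],[0,0,0]]
  ]
}}

```text
time_s: 1.1
position: [0.4852, 0.1695, 0.2424]
tcp_rot: [[-0.932, 0.362, -0.001], [0.362, 0.932, 0.0], [0.001, -0.0, -1.0]]
force: [0.3, -0.4, 0.0]
opening: 0.999
grasp_force: 0.0
```

{"api": "drive_tool", "payload": {
  "motion": [
    [[-39,-29,-2],[0,0,0]],
    [[-39,-29,-2],[0,0,0]],
    [[-39,-29,-2],[0,0,0]],
    [[0,0,0],[0,0,-0.14]],
    [[0,0,0],[0,0,-0.14]]
  ]
}}

```text
time_s: 1.6
position: [0.5629, 0.046, 0.2479]
tcp_rot: [[-0.996, 0.087, -0.001], [0.087, 0.996, 0.0], [0.001, 0.0, -1.0]]
force: [0.4, -0.1, 0.1]
opening: 1.002
grasp_force: 0.0
```

{"api": "drive_tool", "payload": {
  "motion": [
    [[0,0,0],[0,0,-0.1]],
    [[0,0,0],[0,0,0]],
    [[0,0,0],[0,0,0]]
  ]
}}

```text
time_s: 1.9
position: [0.562, 0.048, 0.2482]
tcp_rot: [[-1.0, -0.008, -0.001], [-0.008, 1.0, 0.0], [0.001, 0.0, -1.0]]
force: [-0.4, -0.2, 0.2]
opening: 1.001
grasp_force: 0.0
```

Run:
```python
from h import *
import pickle
s=read_state();w=capture("wrist");pickle.dump(s,open("mod.pkl","wb"))
print(s["time_s"],s["position"],s["tcp_rot"],s["force"],s["joint_positions"]);cv2.imwrite("pics/mod.png",w[:,:,::-1])
```

```text
1.9 [0.56203375 0.04801906 0.24824059] [[-9.99967260e-01 -8.05580449e-03 -7.64151414e-04]
 [-8.05586461e-03  9.99967548e-01  7.56240176e-05]
 [ 7.63517404e-04  8.17774419e-05 -9.99999705e-01]] [-0.3501552  -0.16097094  0.22240306] [-6.46500842e+00  2.38283791e+01  8.92255319e+01 -6.78357898e-04
  6.69900811e+01 -9.69263134e+01]
```

View pics/mod.png

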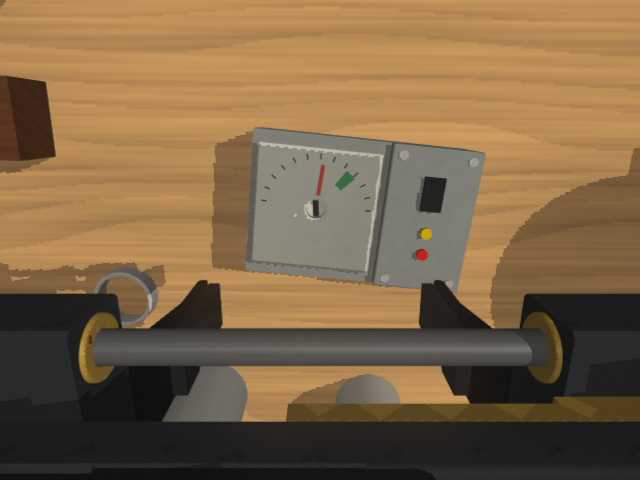

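The wrist view shows the dial: well at (315,208), needle up to (322,166), green mark at (345,181), and a dark slot nearly along the needle. I rectify it for angles.

Run:
```python
from h import *
import pickle
np.set_printoptions(precision=4,suppress=True)
s=pickle.load(open("mod.pkl","rb"));c=cam("wrist",s);A=cv2.imread("pics/mod.png")
# box corners -> plane z=.06
for uv in [(255,128),(484,153),(455,290),(247,270)]: print(uv,plane(c,uv,.06))
print("well top plane",plane(c,(315,208),.06), tri([(c,(315,208)),(cam("scene"),(396,261)),(cam("side"),(293,206))]))
# rectified: image up=-x, right=+y, 0.2mm/px, centred (0.562,0.045), plane z
def rect(z,w,mm,cen):
    P=[(cen[0]-w,cen[1]-w),(cen[0]-w,cen[1]+w),(cen[0]+w,cen[1]+w),(cen[0]+w,cen[1]-w)]
    src=np.float32([proj(c,(x,y,z)) for x,y in P]);n=int(2*w/mm)
    return cv2.warpPerspective(A,cv2.getPerspectiveTransform(src,np.float32([(0,0),(n,0),(n,n),(0,n)])),(n,n),flags=cv2.INTER_CUBIC)
cen=(0.562,0.045)
r=rect(.055,.05,.0002,cen)
b,g,rd=[r[...,i].astype(int) for i in range(3)]
yy,xx=np.mgrid[:500,:500];X=cen[0]-.05+yy*.0002;Y=cen[1]-.05+xx*.0002
for n,m in(("red",(rd>g+60)),("green",(g>rd+25)&(g>b+15))):
    p=np.c_[X[m],Y[m]];u,S,v=np.linalg.svd(p-p.mean(0),full_matrices=False);print(n,m.sum(),p.mean(0),v[0],p.min(0),p.max(0))
r2=cv2.resize(rect(.055,.05,.0002,cen),(560,560))
cv2.imwrite("pics/dial.png",r2)
```

```text
(255, 128) [ 0.4912 -0.0085  0.06  ]
(484, 153) [0.5101 0.1857 0.06  ]
(455, 290) [0.6361 0.1737 0.06  ]
(247, 270) [ 0.6178 -0.0204  0.06  ]
well top plane [0.559  0.0421 0.06  ] (array([0.5606, 0.0436, 0.0514]), [np.float64(1.650851882996705), np.float64(1.1598296171163904), np.float64(0.7553020855354508)])
red 2013 [0.5348 0.0464] [ 0.987  -0.1608] [0.5216 0.0428] [0.548  0.0498]
green 3274 [0.5351 0.0677] [ 0.7113 -0.7029] [0.527  0.0596] [0.5432 0.0758]
```

View pics/dial.png

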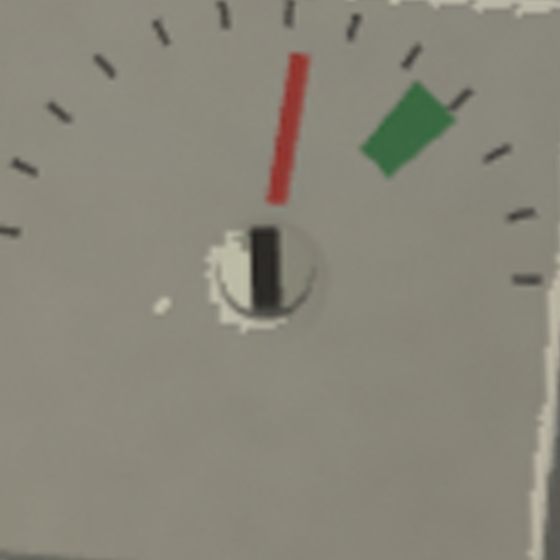

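Well axis is about (0.560, 0.0427). Clockwise from −x, the needle is at 0.16 rad, the mark at 0.78 and the slot at about 0. I need about 0.62 rad clockwise. Next, over the stand.

{"api": "drive_tool", "payload": {
  "motion": [
    [[10,-48,0],[0,0,0]],
    [[10,-48,0],[0,0,0]],
    [[10,-48,0],[0,0,0]],
    [[10,-48,0],[0,0,0]],
    [[10,-48,0],[0,0,0]]
  ]
}}

```text
time_s: 2.45
position: [0.5143, -0.194, 0.2487]
tcp_rot: [[-1.0, -0.009, 0.0], [-0.009, 1.0, -0.0], [-0.0, -0.0, -1.0]]
force: [0.7, -0.1, 0.0]
opening: 0.999
grasp_force: 0.0
```

{"api": "drive_tool", "payload": {
  "motion": [
    [[10,-48,0],[0,0,0]],
    [[10,-48,0],[0,0,0]],
    [[10,-45,0],[0,0,0]],
    [[0,0,0],[0,0,0]],
    [[0,0,0],[0,0,0]]
  ]
}}

```text
time_s: 2.95
position: [0.4857, -0.3344, 0.2482]
tcp_rot: [[-1.0, -0.007, -0.0], [-0.007, 1.0, 0.001], [0.0, 0.001, -1.0]]
force: [-0.8, 1.5, 0.6]
opening: 1.001
grasp_force: 0.0
```

Run:
```python
from h import *
import pickle
s=read_state();w=capture("wrist");pickle.dump(s,open("st.pkl","wb"))
print(s["time_s"],s["position"],s["tcp_rot"],s["force"]);cv2.imwrite("pics/st.png",w[:,:,::-1])
```

```text
2.95 [ 0.48569082 -0.33439345  0.24817226] [[-9.99975966e-01 -6.92313552e-03 -3.70070520e-04]
 [-6.92356092e-03  9.99975358e-01  1.16086049e-03]
 [ 3.62024606e-04  1.16339480e-03 -9.99999258e-01]] [-0.84008382  1.49405873  0.58795293]
```

View pics/st.png

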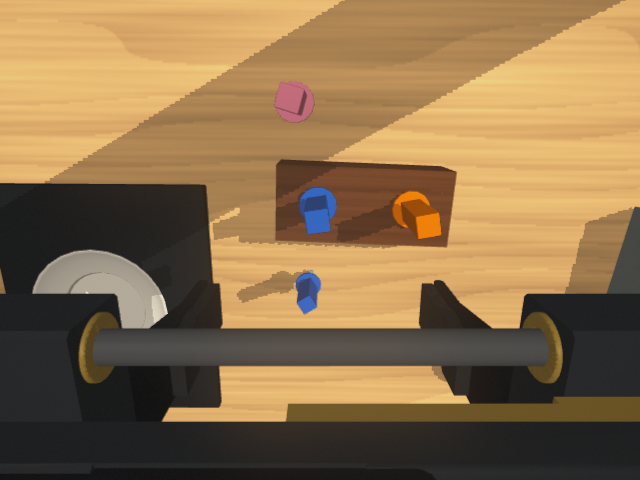

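Wrist view: tuner handle top at (317,221), collar at (318,206); orange top at (428,227); small blue at (308,293); pink at (292,100). I measure the top face and its yaw.

Run:
```python
from h import *
import pickle
np.set_printoptions(precision=4,suppress=True)
s=pickle.load(open("st.pkl","rb"));c=cam("wrist",s);A=cv2.imread("pics/st.png").astype(int)
m=((A[...,0]>A[...,2]+50)&(A[...,0]>165)).astype(np.uint8);m[:170]=0;m[260:]=0
print("Bvals",A[205:235:5,317])
m=cv2.morphologyEx(m,cv2.MORPH_OPEN,np.ones((5,5),np.uint8))
k=max(cv2.findContours(m,0,1)[0],key=cv2.contourArea)
box=cv2.boxPoints(cv2.minAreaRect(k));print(cv2.contourArea(k),box)
P=np.array([plane(c,u,.115)[:2] for u in box]);print(P.mean(0),[ (np.linalg.norm(e)*1e3,np.degrees(np.arctan2(e[1],e[0]))) for e in np.diff(P,axis=0)])
uc=box.mean(0);print(tri([(c,uc),(cam("scene"),(184,196)),(cam("side"),(432.5,283))]))
print("collar", plane(c,(318,206),.055),"orange top",plane(c,(428,227),.115),"pink top",plane(c,(290,99),.1))
# stand corners
Q=[plane(c,u,.05)[:2] for u in [(278,160),(456,171),(447,246),(276,240)]];print(Q,np.mean(Q,0))
```

```text
Bvals [[113  65  46]
 [186  99  51]
 [193 104  54]
 [191 103  54]
 [191 103  55]
 [189 101  55]]
455.5 [[304.24   211.68  ]
 [326.92   208.44  ]
 [330.0399 230.28  ]
 [307.36   233.52  ]]
[ 0.4813 -0.3379] [(np.float64(17.1048733411144), np.float64(98.69229772116141)), (np.float64(17.006481422647248), np.float64(8.670992301692102)), (np.float64(17.370383209706358), np.float64(-81.18383073381406))]
(array([ 0.4815, -0.335 ,  0.1129]), [np.float64(2.9912448901424606), np.float64(2.469303280601581), np.float64(0.8924128634289826)])
collar [ 0.4819 -0.3375  0.055 ] orange top [ 0.4853 -0.2542  0.115 ] pink top [ 0.3938 -0.3582  0.1   ]
[array([ 0.442 , -0.3729]), array([ 0.4505, -0.2154]), array([ 0.52  , -0.2168]), array([ 0.5153, -0.3763])] [ 0.4819 -0.2954]
```

{"api": "drive_tool", "payload": {
  "motion": [
    [[4,-3,0],[0,0,0]],
    [[0,0,0],[0,0,-0.14]],
    [[0,0,40],[0,0,0]],
    [[0,0,40],[0,0,0]],
    [[0,0,20],[0,0,0]]
  ],
  "gripper": 0.6
}}

```text
time_s: 3.5
position: [0.4811, -0.3336, 0.1459]
tcp_rot: [[-0.988, -0.152, -0.004], [-0.152, 0.988, 0.004], [0.003, 0.004, -1.0]]
force: [-0.1, 0.3, 0.2]
opening: 0.65
grasp_force: 0.0
```

Run:
```python
from h import *
s=read_state();w=capture("wrist");a=capture("scene")
print(s["time_s"],s["position"],s["tcp_rot"],s["force"])
o=np.hstack([w[::1,::1],cv2.resize(a[120:300,100:340],(640,480))])
cv2.imwrite("pics/desc.png",cv2.resize(o,(800,300))[:,:,::-1])
```

```text
3.5 [ 0.48110074 -0.33361025  0.14591517] [[-0.98839942 -0.15183343 -0.00363289]
 [-0.1518469   0.98839683  0.00377288]
 [ 0.00301788  0.00428076 -0.99998628]] [-0.09357412  0.3196054   0.23150492]
```

View pics/desc.png

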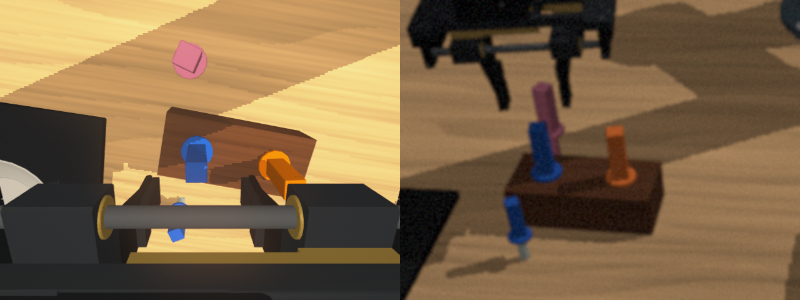

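The wrist view shows the handle centred between the fingers, with its flats square to them. The scene view shows the fingers clear of the orange pick. I descend and grip.

{"api": "drive_tool", "payload": {
  "motion": [
    [[0,0,25],[0,0,0]],
    [[0,0,25],[0,0,0]],
    [[0,0,20],[0,0,0]],
    [[0,0,6],[0,0,0]],
    [[0,0,0],[0,0,0]]
  ]
}}

```text
time_s: 4.1
position: [0.4827, -0.3364, 0.073]
tcp_rot: [[-0.989, -0.151, 0.0], [-0.151, 0.989, -0.0], [-0.0, -0.0, -1.0]]
force: [-0.0, 0.1, 0.2]
opening: 0.599
grasp_force: 0.0
```

{"api": "drive_tool", "payload": {
  "motion": [
    [[0,0,0],[0,0,0]],
    [[0,0,0],[0,0,0]],
    [[0,0,0],[0,0,0]],
    [[0,0,0],[0,0,0]],
    [[0,0,0],[0,0,0]]
  ],
  "gripper": 0
}}

```text
time_s: 4.6
position: [0.4823, -0.337, 0.0729]
tcp_rot: [[-0.989, -0.15, 0.0], [-0.15, 0.989, -0.0], [-0.0, -0.0, -1.0]]
force: [-0.3, 0.2, -0.8]
opening: 0.227
grasp_force: 0.0
```

{"api": "drive_tool", "payload": {
  "motion": [
    [[0,0,0],[0,0,0]],
    [[0,0,0],[0,0,0]]
  ]
}}

```text
time_s: 4.8
position: [0.4823, -0.337, 0.0728]
tcp_rot: [[-0.989, -0.15, 0.0], [-0.15, 0.989, -0.0], [-0.0, -0.0, -1.0]]
force: [0.1, -0.0, 2.5]
opening: 0.208
grasp_force: 30.0
```

Run:
```python
from h import *
s=read_state();print({k:s[k] for k in("position","force","opening","grasp_force","tcp_rot")})
```

```text
{'position': array([ 0.48230161, -0.33696205,  0.07282585]), 'force': array([ 0.14323459, -0.01002935,  2.53113581]), 'opening': 0.20788172751727813, 'grasp_force': 30.000199363566935, 'tcp_rot': array([[-9.88745158e-01, -1.49609431e-01,  1.74884455e-04],
       [-1.49609468e-01,  9.88745142e-01, -2.27760769e-04],
       [-1.38840997e-04, -2.51361728e-04, -9.99999959e-01]])}
```

Gripped, opening 18.1 mm. I lift and check the blade's direction.

{"api": "drive_tool", "payload": {
  "motion": [
    [[0,0,-15],[0,0,0]],
    [[0,0,-30],[0,0,0]],
    [[0,0,-30],[0,0,0]],
    [[0,0,-35],[0,0,0]],
    [[0,0,0],[0,0,0]]
  ]
}}

```text
time_s: 5.3
position: [0.4847, -0.3392, 0.1872]
tcp_rot: [[-0.989, -0.15, 0.007], [-0.15, 0.989, -0.007], [-0.006, -0.008, -1.0]]
force: [0.6, -0.8, -0.0]
opening: 0.205
grasp_force: 30.0
```

Run:
```python
from h import *
s=read_state();b=capture("side");a=capture("scene");print(s["position"],s["force"],s["grasp_force"])
o=s["position"]-[0,0,.0648]
t=[]
for n,i in(("side",b),("scene",a)):
    u,v=proj(cam(n),o).astype(int);print(n,u,v);t.append(cv2.resize(i[v-40:v+20,u-30:u+30],(400,400),interpolation=2))
cv2.imwrite("pics/blade.png",np.hstack(t)[:,:,::-1])
```

```text
[ 0.48465446 -0.33922123  0.18723611] [ 0.57201677 -0.77929555 -0.01966397] 29.999768785201013
side 437 278
scene 178 192
```

View pics/blade.png

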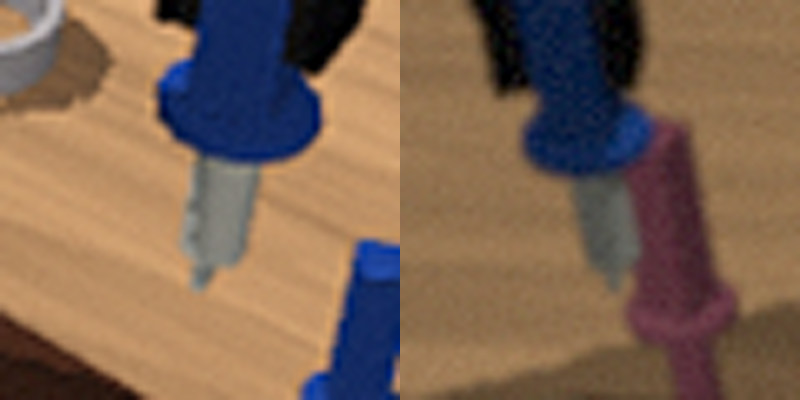

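The blade looks narrow in the scene view, so its width lies along the tool x axis (−0.15 rad). It needs +0.14 clockwise to match the slot. I raise clear of the pick and go to the well.

{"api": "drive_tool", "payload": {
  "motion": [
    [[0,0,-35],[0,0,0]],
    [[-15,41,0],[0,0,0]],
    [[-15,41,0],[0,0,0]],
    [[-15,41,0],[0,0,0]],
    [[-15,41,0],[0,0,0]]
  ]
}}

```text
time_s: 5.9
position: [0.5158, -0.1636, 0.2155]
tcp_rot: [[-0.989, -0.149, -0.004], [-0.149, 0.989, 0.002], [0.003, 0.003, -1.0]]
force: [0.5, 0.5, -1.0]
opening: 0.205
grasp_force: 30.0
```

{"api": "drive_tool", "payload": {
  "motion": [
    [[-15,41,0],[0,0,0]],
    [[-15,41,0],[0,0,0]],
    [[-15,41,0],[0,0,0]],
    [[-15,41,0],[0,0,0]],
    [[-13,37,0],[0,0,0]]
  ]
}}

```text
time_s: 6.4
position: [0.5579, 0.0462, 0.2154]
tcp_rot: [[-0.989, -0.15, -0.004], [-0.15, 0.989, 0.001], [0.004, 0.001, -1.0]]
force: [-0.2, 0.9, -0.4]
opening: 0.204
grasp_force: 30.0
```

{"api": "drive_tool", "payload": {
  "motion": [
    [[0,0,30],[0,0,0.14]],
    [[0,0,25],[0,0,0]],
    [[0,0,0],[0,0,0]],
    [[0,0,0],[0,0,0]]
  ]
}}

```text
time_s: 6.8
position: [0.5581, 0.044, 0.1612]
tcp_rot: [[-1.0, -0.01, -0.004], [-0.01, 1.0, 0.0], [0.004, 0.0, -1.0]]
force: [0.6, 0.6, -0.6]
opening: 0.203
grasp_force: 30.0
```

Run:
```python
from h import *
s=read_state();print(s["time_s"],s["position"],s["tcp_rot"],s["force"],s["moment"])
w=capture("wrist");cv2.imwrite("pics/over.png",w[:,:,::-1])
o=s["position"]-[0,0,.0648]
t=[]
for n in("scene","side"):
    i=capture(n);u,v=proj(cam(n),o).astype(int);print(n,u,v);t.append(cv2.resize(i[v-50:v+50,u-50:u+50],(400,400),interpolation=2))
cv2.imwrite("pics/over2.png",np.hstack(t)[:,:,::-1])
```

```text
6.8 [0.55811098 0.04395339 0.16119456] [[-9.99940242e-01 -1.02826556e-02 -3.71210894e-03]
 [-1.02842307e-02  9.99947034e-01  4.05492860e-04]
 [ 3.70774278e-03  4.43644813e-04 -9.99993028e-01]] [ 0.55021195  0.62172489 -0.58211483] [ 0.03574145 -0.00448452  0.03117033]
scene 397 239
side 291 187
```

View pics/over2.png

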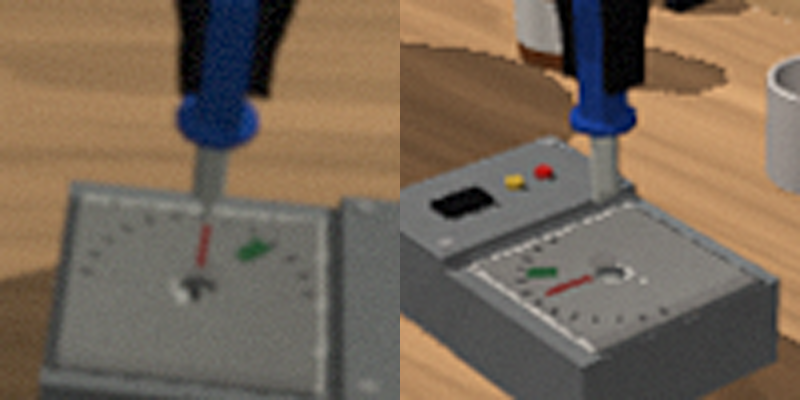

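Tip at scene (399,241) and side (292,188); well mouth at scene (395,261.5) and side (294.5,205). I triangulate the offset with both cameras.

Run:
```python
from h import *
np.set_printoptions(precision=4,suppress=True)
a,b=cam("scene"),cam("side");s=read_state()
t=tri([(a,(399,241)),(b,(291.7,188.5))]);w=tri([(a,(395.3,261.3)),(b,(294.3,204.8))]);print(t,w,(w[0]-t[0])*1e3)
print(s["time_s"],s["position"])
```

```text
(array([0.5587, 0.0455, 0.0937]), [np.float64(0.49417292446921524), np.float64(0.4941729244690959)]) (array([0.5637, 0.0435, 0.0532]), [np.float64(0.3259392339867279), np.float64(0.32593923398671465)]) [  4.9529  -1.9846 -40.5917]
6.95 [0.5599 0.0434 0.1634]
```

Wrist dial geometry puts the axis at x≈0.561, so I shift about +2 mm in x and descend to just above the mouth.

{"api": "drive_tool", "payload": {
  "motion": [
    [[-2,0,15],[0,0,0]],
    [[0,0,15],[0,0,0]],
    [[0,0,0],[0,0,0]],
    [[0,0,0],[0,0,0]],
    [[0,0,0],[0,0,0]]
  ]
}}

```text
time_s: 7.45
position: [0.562, 0.0437, 0.1338]
tcp_rot: [[-1.0, -0.01, 0.002], [-0.01, 1.0, -0.0], [-0.002, -0.0, -1.0]]
force: [1.0, 1.1, -0.3]
opening: 0.206
grasp_force: 30.0
```

Run:
```python
from h import *
s=read_state();print(s["time_s"],s["position"],s["tcp_rot"],s["force"],s["moment"])
o=s["position"]-[0,0,.0648]
t=[]
for n in("scene","side"):
    i=capture(n);u,v=proj(cam(n),o).astype(int);print(n,u,v);t.append(cv2.resize(i[v-20:v+20,u-20:u+20],(400,400),interpolation=2))
cv2.imwrite("pics/over3.png",np.hstack(t)[:,:,::-1])
```

```text
7.45 [0.56200764 0.04369961 0.13376676] [[-9.99947621e-01 -9.95400740e-03  2.38184414e-03]
 [-9.95471706e-03  9.99950410e-01 -2.86277167e-04]
 [-2.37887642e-03 -3.09972756e-04 -9.99997122e-01]] [ 1.01418     1.05337222 -0.31495155] [ 0.00205496 -0.02464647 -0.0181126 ]
scene 396 253
side 293 198
```

View pics/over3.png

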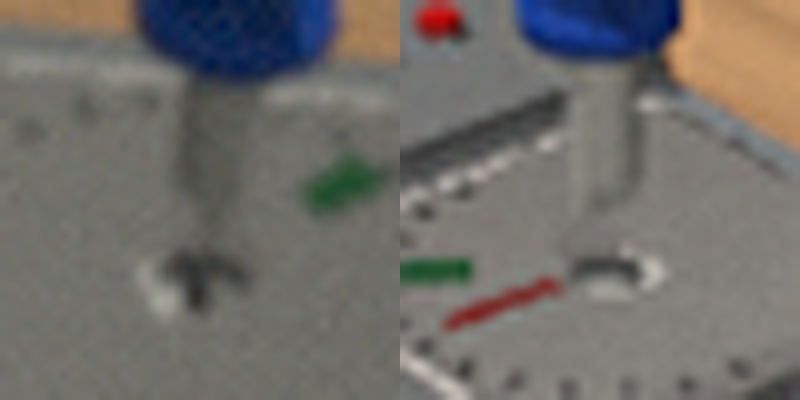

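The tip stands just over the hole: scene tip (396.7,256.5) against hole (395.5,260.5), side tip (293,203) against hole (294.5,205). I nudge −1 mm in y and lower gently with force checks.

{"api": "drive_tool", "payload": {
  "motion": [
    [[-0.5,-1,3],[0,0,0]],
    [[0,0,3],[0,0,0]],
    [[0,0,3],[0,0,0]],
    [[0,0,2],[0,0,0]],
    [[0,0,0],[0,0,0]]
  ]
}}

```text
time_s: 8.05
position: [0.5613, 0.043, 0.121]
tcp_rot: [[-1.0, -0.01, -0.001], [-0.01, 1.0, 0.0], [0.001, 0.0, -1.0]]
force: [0.7, 0.3, -0.8]
opening: 0.206
grasp_force: 30.0
```

{"api": "drive_tool", "payload": {
  "motion": [
    [[0,0,0],[0,0,0]],
    [[0,0,1],[0,0,0]],
    [[0,0,1],[0,0,0]],
    [[0,0,0],[0,0,0]]
  ]
}}

```text
time_s: 8.45
position: [0.5616, 0.0429, 0.1195]
tcp_rot: [[-1.0, -0.01, -0.0], [-0.01, 1.0, -0.0], [0.0, 0.0, -1.0]]
force: [-0.3, 0.2, -1.8]
opening: 0.204
grasp_force: 30.0
```

{"api": "drive_tool", "payload": {
  "motion": [
    [[0,0,1],[0,0,0]],
    [[0,0,1],[0,0,0]],
    [[0,0,0],[0,0,0]],
    [[0,0,0],[0,0,0]]
  ]
}}

```text
time_s: 8.85
position: [0.5616, 0.043, 0.1175]
tcp_rot: [[-1.0, -0.01, -0.0], [-0.01, 1.0, -0.0], [0.0, -0.0, -1.0]]
force: [0.5, 0.3, -0.5]
opening: 0.206
grasp_force: 30.0
```

{"api": "drive_tool", "payload": {
  "motion": [
    [[0,0,1],[0,0,0]],
    [[0,0,1],[0,0,0]],
    [[0,0,0],[0,0,0]],
    [[0,0,0],[0,0,0]]
  ]
}}

```text
time_s: 9.25
position: [0.5616, 0.043, 0.1155]
tcp_rot: [[-1.0, -0.01, -0.0], [-0.01, 1.0, 0.0], [0.0, 0.0, -1.0]]
force: [0.0, 0.2, -0.2]
opening: 0.208
grasp_force: 30.0
```

{"api": "drive_tool", "payload": {
  "motion": [
    [[0,0,1],[0,0,0]],
    [[0,0,1],[0,0,0]],
    [[0,0,0],[0,0,0]],
    [[0,0,0],[0,0,0]]
  ]
}}

```text
time_s: 9.65
position: [0.5616, 0.043, 0.1135]
tcp_rot: [[-1.0, -0.01, -0.0], [-0.01, 1.0, 0.0], [0.0, 0.0, -1.0]]
force: [0.6, -0.0, -1.2]
opening: 0.202
grasp_force: 30.0
```

Still free, 11 mm down the well. Continuing.

{"api": "drive_tool", "payload": {
  "motion": [
    [[0,0,1],[0,0,0]],
    [[0,0,1],[0,0,0]],
    [[0,0,0],[0,0,0]],
    [[0,0,0],[0,0,0]]
  ]
}}

```text
time_s: 10.05
position: [0.5616, 0.043, 0.1115]
tcp_rot: [[-1.0, -0.01, -0.0], [-0.01, 1.0, 0.0], [0.0, 0.0, -1.0]]
force: [-0.4, 0.8, -0.6]
opening: 0.203
grasp_force: 30.0
```

{"api": "drive_tool", "payload": {
  "motion": [
    [[0,0,1],[0,0,0]],
    [[0,0,1],[0,0,0]],
    [[0,0,0],[0,0,0]],
    [[0,0,0],[0,0,0]]
  ]
}}

```text
time_s: 10.45
position: [0.5616, 0.0429, 0.1095]
tcp_rot: [[-1.0, -0.01, -0.0], [-0.01, 1.0, -0.0], [0.0, -0.0, -1.0]]
force: [0.5, -0.4, -0.5]
opening: 0.206
grasp_force: 30.0
```

{"api": "drive_tool", "payload": {
  "motion": [
    [[0,0,1],[0,0,0]],
    [[0,0,0],[0,0,0]],
    [[0,0,0],[0,0,0]]
  ]
}}

```text
time_s: 10.75
position: [0.5616, 0.043, 0.1085]
tcp_rot: [[-1.0, -0.01, -0.0], [-0.01, 1.0, 0.0], [0.0, 0.0, -1.0]]
force: [-0.3, -0.6, -1.2]
opening: 0.203
grasp_force: 30.0
```

{"api": "drive_tool", "payload": {
  "motion": [
    [[0,0,1],[0,0,0]],
    [[0,0,1],[0,0,0]],
    [[0,0,0],[0,0,0]],
    [[0,0,0],[0,0,0]]
  ]
}}

```text
time_s: 11.15
position: [0.5618, 0.0429, 0.1068]
tcp_rot: [[-1.0, -0.01, 0.0], [-0.01, 1.0, -0.0], [-0.0, -0.0, -1.0]]
force: [-1.2, -0.7, 2.7]
opening: 0.203
grasp_force: 30.0
```

{"api": "drive_tool", "payload": {
  "motion": [
    [[0,0,1],[0,0,0]],
    [[0,0,0],[0,0,0]],
    [[0,0,0],[0,0,0]]
  ]
}}

```text
time_s: 11.45
position: [0.5618, 0.0429, 0.1058]
tcp_rot: [[-1.0, -0.01, 0.0], [-0.01, 1.0, -0.0], [-0.0, -0.0, -1.0]]
force: [0.1, -0.2, 4.3]
opening: 0.21
grasp_force: 30.0
```

{"api": "drive_tool", "payload": {
  "motion": [
    [[0,0,1],[0,0,0]],
    [[0,0,0],[0,0,0]],
    [[0,0,0],[0,0,0]]
  ]
}}

```text
time_s: 11.75
position: [0.5618, 0.0429, 0.1049]
tcp_rot: [[-1.0, -0.01, 0.001], [-0.01, 1.0, -0.0], [-0.001, -0.0, -1.0]]
force: [-1.1, 0.1, 5.8]
opening: 0.205
grasp_force: 30.0
```

Contact at about 18 mm depth, springing at about 6 N. I ease off 1 mm and turn a little clockwise, then measure the needle numerically.

{"api": "drive_tool", "payload": {
  "motion": [
    [[0,0,-1],[0,0,0]],
    [[0,0,0],[0,0,0.1]],
    [[0,0,0],[0,0,0.1]],
    [[0,0,0],[0,0,0.1]],
    [[0,0,0],[0,0,0]]
  ]
}}

```text
time_s: 12.25
position: [0.5621, 0.043, 0.1058]
tcp_rot: [[-0.958, 0.286, 0.001], [0.286, 0.958, -0.0], [-0.001, 0.0, -1.0]]
force: [0.1, 0.2, 3.5]
opening: 0.204
grasp_force: 30.0
```

```bash
cat >> h.py <<'E'
def dial(ax=(0.5607,0.0429),cams=("wrist","scene","side")):
    s=read_state();print(round(s["time_s"],2),s["position"].round(4),"F",s["force"].round(1),"M",s["moment"].round(3),"yaw cw",round(-np.arctan2(-s["tcp_rot"][1,0],-s["tcp_rot"][0,0]),3))
    w=.05;mm=.0002;n=500;yy,xx=np.mgrid[:n,:n];X=(yy*mm-w);Y=(xx*mm-w);r0=np.hypot(X,Y)
    for nm in cams:
        s=read_state();A=capture(nm);c=cam(nm,s)
        src=np.float32([proj(c,(ax[0]+i*w,ax[1]+j*w,.055)) for i,j in((-1,-1),(-1,1),(1,1),(1,-1))])
        r=cv2.warpPerspective(A,cv2.getPerspectiveTransform(src,np.float32([(0,0),(n,0),(n,n),(0,n)])),(n,n)).astype(int)
        R,G,B=r[...,0],r[...,1],r[...,2]
        for k,m in(("red",(R>G+40)&(R>B+40)),("green",(G>R+20)&(G>B+10))):
            m&=(r0<.047)&(r0>.012)
            if m.sum()<150: print(nm,k,"few",m.sum());continue
            p=np.c_[X[m],Y[m]];q=p.mean(0);v=np.linalg.svd(p-q,full_matrices=False)[2][0];v=-v if v[0]>0 else v
            print(nm,k,m.sum(),"ang centroid %.3f axis %.3f r %.1f"%(np.arctan2(q[1],-q[0]),np.arctan2(v[1],-v[0]),np.hypot(*q)*1e3))
E
python3 -c "from h import *;dial()"
```

```text
12.25 [0.5621 0.043  0.1058] F [0.1 0.2 3.5] M [0.114 0.082 0.02 ] yaw cw 0.29
wrist red 2620 ang centroid 0.240 axis 0.265 r 25.8
wrist green 3551 ang centroid 0.768 axis 0.781 r 35.7
scene red few 0
scene green 2565 ang centroid 0.866 axis 0.781 r 34.5
side red 3805 ang centroid 0.388 axis 0.255 r 25.9
side green 3636 ang centroid 0.806 axis 0.749 r 36.7
```

The blade is seated and the needle moved from 0.16 to about 0.26. The mark is at 0.78, so I turn another 0.5.

{"api": "drive_tool", "payload": {
  "motion": [
    [[0,0,0],[0,0,0.1]],
    [[0,0,0],[0,0,0.1]],
    [[0,0,0],[0,0,0.1]],
    [[0,0,0],[0,0,0.1]],
    [[0,0,0],[0,0,0.1]]
  ]
}}

```text
time_s: 12.9
position: [0.5617, 0.0425, 0.1056]
tcp_rot: [[-0.703, 0.712, 0.0], [0.712, 0.703, -0.001], [-0.001, -0.001, -1.0]]
force: [-0.3, -2.0, 4.7]
opening: 0.205
grasp_force: 30.0
```

{"api": "drive_tool", "payload": {
  "motion": [
    [[0,0,0],[0,0,0]],
    [[0,0,0],[0,0,0]]
  ]
}}

```text
time_s: 13.1
position: [0.5617, 0.0425, 0.1056]
tcp_rot: [[-0.706, 0.708, 0.0], [0.708, 0.706, -0.001], [-0.001, -0.0, -1.0]]
force: [-1.0, -2.1, 4.8]
opening: 0.204
grasp_force: 30.0
```

```bash
python3 -c "from h import *;dial()"
```

```text
13.1 [0.5617 0.0425 0.1056] F [-1.  -2.1  4.8] M [-0.519  0.149  0.   ] yaw cw 0.787
wrist red 2469 ang centroid 0.748 axis 0.765 r 25.2
wrist green 2225 ang centroid 0.783 axis 0.677 r 37.1
scene red 1296 ang centroid 0.838 axis 0.761 r 23.9
scene green 409 ang centroid 0.938 axis 0.589 r 37.7
side red 2924 ang centroid 0.903 axis 0.797 r 24.9
side green 900 ang centroid 0.754 axis 1.525 r 41.2
```

The needle is at 0.765 and the mark at 0.78. I relieve 0.05 and lift out, then check.

{"api": "drive_tool", "payload": {
  "motion": [
    [[0,0,0],[0,0,-0.05]],
    [[0,0,-10],[0,0,0]],
    [[0,0,-20],[0,0,0]],
    [[0,0,-35],[0,0,0]],
    [[0,0,-40],[0,0,0]]
  ]
}}

```text
time_s: 13.75
position: [0.5599, 0.0437, 0.2101]
tcp_rot: [[-0.738, 0.675, -0.005], [0.675, 0.738, 0.002], [0.005, -0.002, -1.0]]
force: [0.6, -0.7, -1.2]
opening: 0.206
grasp_force: 30.0
```

{"api": "drive_tool", "payload": {
  "motion": [
    [[0,0,-10],[0,0,-0.145]],
    [[0,0,0],[0,0,-0.145]],
    [[0,0,0],[0,0,-0.145]],
    [[0,0,0],[0,0,-0.145]],
    [[0,0,0],[0,0,-0.145]]
  ]
}}

```text
time_s: 14.25
position: [0.5608, 0.0437, 0.2203]
tcp_rot: [[-1.0, 0.009, -0.002], [0.009, 1.0, 0.001], [0.002, 0.001, -1.0]]
force: [-0.3, 0.2, -0.8]
opening: 0.208
grasp_force: 30.0
```

{"api": "drive_tool", "payload": {
  "motion": [
    [[0,0,0],[0,0,-0.145]],
    [[0,0,0],[0,0,-0.017]],
    [[0,0,0],[0,0,0]],
    [[0,0,0],[0,0,0]]
  ]
}}

```text
time_s: 14.65
position: [0.5614, 0.0432, 0.2204]
tcp_rot: [[-0.989, -0.145, -0.001], [-0.145, 0.989, 0.0], [0.001, 0.0, -1.0]]
force: [1.2, 0.4, -1.0]
opening: 0.205
grasp_force: 30.0
```

Run:
```python
from h import *
dial()
s=read_state();d=np.array([.4823,-.3370,s["position"][2]])-s["position"];print(s["position"],s["tcp_rot"],"tool shift mm",s["tcp_rot"].T@d*1e3)
```

```text
14.65 [0.5614 0.0432 0.2204] F [ 1.2  0.4 -1. ] M [0.035 0.07  0.022] yaw cw -0.145
wrist red 2567 ang centroid 0.755 axis 0.762 r 25.2
wrist green 2151 ang centroid 0.777 axis 0.679 r 37.2
scene red 1083 ang centroid 0.840 axis 0.774 r 23.3
scene green 258 ang centroid 0.937 axis 0.653 r 37.7
side red 2694 ang centroid 0.904 axis 0.791 r 24.4
side green 759 ang centroid 0.759 axis 1.449 r 41.2
[0.56152558 0.04305464 0.22048982] [[-9.89338436e-01 -1.45634433e-01 -2.67437083e-04]
 [-1.45634483e-01  9.89338449e-01  1.77541910e-04]
 [ 2.38729574e-04  2.14597097e-04 -9.99999948e-01]] tool shift mm [ 1.33729977e+02 -3.64464695e+02 -4.62877675e-02]
```

The needle stays at about 0.76 against the mark at 0.78. Returning to the socket.

{"api": "drive_tool", "payload": {
  "motion": [
    [[15,-40,0],[0,0,0]],
    [[15,-40,0],[0,0,0]],
    [[15,-40,0],[0,0,0]],
    [[15,-40,0],[0,0,0]],
    [[15,-40,0],[0,0,0]]
  ]
}}

```text
time_s: 15.3
position: [0.5163, -0.1674, 0.2207]
tcp_rot: [[-0.989, -0.146, 0.0], [-0.146, 0.989, 0.0], [-0.0, -0.0, -1.0]]
force: [-0.1, -1.0, 0.1]
opening: 0.205
grasp_force: 30.0
```

{"api": "drive_tool", "payload": {
  "motion": [
    [[15,-40,0],[0,0,0]],
    [[15,-40,0],[0,0,0]],
    [[15,-40,0],[0,0,0]],
    [[13.7,-44.5,0],[0,0,0]],
    [[0,0,0],[0,0,0]]
  ]
}}

```text
time_s: 15.8
position: [0.4824, -0.344, 0.2208]
tcp_rot: [[-0.99, -0.14, 0.002], [-0.14, 0.99, -0.005], [-0.001, -0.005, -1.0]]
force: [0.2, -0.2, -0.8]
opening: 0.204
grasp_force: 30.0
```

{"api": "drive_tool", "payload": {
  "motion": [
    [[0,0,35],[0,0,0]],
    [[0,0,35],[0,0,0]],
    [[0,0,20],[0,0,0]],
    [[0,0,0],[0,0,0]],
    [[0,0,0],[0,0,0]]
  ]
}}

```text
time_s: 16.3
position: [0.4832, -0.337, 0.1307]
tcp_rot: [[-0.989, -0.147, -0.0], [-0.147, 0.989, 0.0], [0.0, 0.0, -1.0]]
force: [0.8, 0.4, -0.9]
opening: 0.201
grasp_force: 30.0
```

Run:
```python
from h import *
s=read_state();d=np.array([.4823,-.3370,.0728])-s["position"];print(s["time_s"],s["position"],s["force"],"tool shift mm",s["tcp_rot"].T@d*1e3)
```

```text
16.3 [ 0.48315465 -0.33696259  0.13071569] [ 0.81316458  0.40420165 -0.89031464] tool shift mm [ 0.84964422  0.0738316  57.9157276 ]
```

Tip is 16 mm above the socket; lowering in steps.

{"api": "drive_tool", "payload": {
  "motion": [
    [[0.8,0,8],[0,0,0]],
    [[0,0,8],[0,0,0]],
    [[0,0,6],[0,0,0]],
    [[0,0,6],[0,0,0]],
    [[0,0,0],[0,0,0]]
  ]
}}

```text
time_s: 16.8
position: [0.4816, -0.3369, 0.1017]
tcp_rot: [[-0.989, -0.147, -0.001], [-0.147, 0.989, 0.001], [0.001, 0.001, -1.0]]
force: [-0.5, -0.2, -1.5]
opening: 0.203
grasp_force: 30.0
```

{"api": "drive_tool", "payload": {
  "motion": [
    [[0,0,8],[0,0,0]],
    [[0,0,8],[0,0,0]],
    [[0,0,7],[0,0,0]],
    [[0,0,4],[0,0,0]],
    [[0,0,0],[0,0,0]]
  ]
}}

```text
time_s: 17.3
position: [0.4816, -0.3369, 0.0746]
tcp_rot: [[-0.989, -0.147, -0.001], [-0.147, 0.989, 0.001], [0.001, 0.001, -1.0]]
force: [-0.0, -0.1, -0.2]
opening: 0.206
grasp_force: 30.0
```

{"api": "drive_tool", "payload": {
  "motion": [
    [[0,0,1],[0,0,0]],
    [[0,0,1],[0,0,0]],
    [[0,0,0],[0,0,0]]
  ]
}}

```text
time_s: 17.6
position: [0.4821, -0.3374, 0.0737]
tcp_rot: [[-0.989, -0.147, 0.0], [-0.147, 0.989, -0.0], [-0.0, -0.0, -1.0]]
force: [-0.6, -0.4, -0.9]
opening: 0.205
grasp_force: 30.0
```

{"api": "drive_tool", "payload": {
  "motion": [
    [[0,0,0.5],[0,0,0]],
    [[0,0,0],[0,0,0]],
    [[0,0,0],[0,0,0]]
  ]
}}

```text
time_s: 17.9
position: [0.4821, -0.3374, 0.0732]
tcp_rot: [[-0.989, -0.147, 0.0], [-0.147, 0.989, -0.0], [-0.0, -0.0, -1.0]]
force: [0.5, -0.2, -0.1]
opening: 0.208
grasp_force: 30.0
```

{"api": "drive_tool", "payload": {
  "motion": [
    [[0,0,0],[0,0,0]],
    [[0,0,0],[0,0,0]],
    [[0,0,0],[0,0,0]],
    [[0,0,0],[0,0,0]],
    [[0,0,0],[0,0,0]]
  ],
  "gripper": 0.6
}}

```text
time_s: 18.4
position: [0.4821, -0.3374, 0.0731]
tcp_rot: [[-0.989, -0.147, 0.0], [-0.147, 0.989, -0.0], [-0.0, -0.0, -1.0]]
force: [-0.8, -0.7, 0.7]
opening: 0.554
grasp_force: 0.0
```

{"api": "drive_tool", "payload": {
  "motion": [
    [[0,0,0],[0,0,0]],
    [[0,0,-10],[0,0,0]],
    [[0,0,-25],[0,0,0]],
    [[0,0,-40],[0,0,0]],
    [[0,0,-40],[0,0,0]]
  ]
}}

```text
time_s: 18.9
position: [0.4817, -0.337, 0.1894]
tcp_rot: [[-0.989, -0.147, -0.001], [-0.147, 0.989, 0.001], [0.001, 0.001, -1.0]]
force: [0.7, -0.1, 0.2]
opening: 0.595
grasp_force: 0.0
```

{"api": "drive_tool", "payload": {
  "motion": [
    [[0,0,-40],[0,0,0]],
    [[0,0,-20],[0,0,0.14]],
    [[0,0,0],[0,0,0]],
    [[0,0,0],[0,0,0]]
  ]
}}

```text
time_s: 19.3
position: [0.4818, -0.3371, 0.2485]
tcp_rot: [[-1.0, -0.009, 0.0], [-0.009, 1.0, -0.0], [-0.0, -0.0, -1.0]]
force: [-0.4, 0.0, -0.7]
opening: 0.6
grasp_force: 0.0
```

Run:
```python
from h import *
np.set_printoptions(precision=4,suppress=True)
s=read_state();w=capture("wrist");c=cam("wrist",s);print(s["time_s"],s["position"],s["force"],s["opening"])
A=w[...,::-1].astype(int)
m=((A[...,0]>A[...,2]+50)&(A[...,0]>165)).astype(np.uint8);m=cv2.morphologyEx(m,cv2.MORPH_OPEN,np.ones((5,5),np.uint8))
for k in cv2.findContours(m,0,1)[0]:
    if cv2.contourArea(k)<200: continue
    b=cv2.boxPoints(cv2.minAreaRect(k));P=np.array([plane(c,u,.115)[:2] for u in b]);print(cv2.contourArea(k),b.mean(0),P.mean(0),[np.linalg.norm(e)*1e3 for e in np.diff(P,axis=0)])
f0=cv2.imread("pics/scene0.png").astype(int)[...,::-1];f1=capture("scene").astype(int);g0=cv2.imread("pics/side0.png").astype(int)[...,::-1];g1=capture("side").astype(int)
for n,f in(("scene",f0),("scene",f1)),(("side",g0),("side",g1)):
  for nm,i in(n,f):
    B=(i[...,2]>i[...,0]+60);O=(i[...,0]>i[...,2]+90)&(i[...,0]>i[...,1]+70)
    x0,y0,x1,y1=(175,190,200,230) if nm=="scene" else (415,275,445,325)
    X0,Y0,X1,Y1=(220,190,245,235) if nm=="scene" else (372,250,400,298)
    a=np.argwhere(B[y0:y1,x0:x1]);o=np.argwhere(O[Y0:Y1,X0:X1]);print(nm,"blue",len(a),a.mean(0)+[y0,x0],a.min(0)+[y0,x0],a.max(0)+[y0,x0],"orange",len(o),o.mean(0)+[Y0,X0] if len(o) else '')
```

```text
19.3 [ 0.4818 -0.3371  0.2485] [-0.3716  0.05   -0.7158] 0.6004274035581196
775.0 [323.  214.5] [ 0.4728 -0.3365] [np.float64(22.12339095620296), np.float64(34.48987813259181), np.float64(22.83410896399102)]
scene blue 146 [211.7945 186.5616] [193 177] [228 196] orange 81 [211.0247 231.8025]
scene blue 151 [211.7152 186.2848] [193 177] [227 195] orange 84 [210.369  231.4643]
side blue 577 [301.9341 429.3102] [278 417] [322 441] orange 334 [273.7365 384.521 ]
side blue 650 [302.2738 430.3462] [279 418] [322 441] orange 503 [275.3837 384.7853]
```

Tuner and pick silhouettes match the start images to within about 1 px, or 2 at most for the pick. Handing in.

```bash
python3 -c "
from rig import *
print(hand_in())"
```

```text
the job is handed in; nothing more can be done
None
```

The job is handed in at about 19 s of the 64 s, but the judge's verdict was not shown to me: by camera the needle stands about 0.02 rad from the middle of the green mark, the tuner is back in its socket and released, no wrist-force reading at the trimmer passed about 6 N, the pick shows no real movement, and the ring was not rechecked, though the arm never went near it.

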